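Fit the hand knob to the glue press and nip the bridge blank under its caul

ROBOT

A 6-joint arm with a two-finger parallel gripper is mounted at the origin on a cart in front of the work surface, level with it; the furniture and walls round the work are solid. World frame = base frame: x ahead of the robot, y to its left, z up, the work surface at z = 0. Lengths are in m, angles in rad, forces in N, time in s.
With the tool pointing down it reaches from about 0.35 to 0.975 m from the base axis. Payload 4.9 kg.
Tool frame: the origin (TCP) lies at the very end of the fingers, on their centre line; the grasp point (between the pads) lies 19 mm behind it; z points along the fingers, y is the line along which they close (so a half turn about z gives the same grasp; the last joint's range is limited). The gripper opens to 85 mm and grips with 20 to 120 N. Pads are 22 mm wide; open, the fingers measure 114 mm over their backs; the gripper's body (76 mm by 85 mm) begins 54 mm behind the grasp point. The pads swing forward as they close: fully open they stand 13 mm farther back than shut.
Start: joints at [1.213, 0.053, 1.613, -0, 1.476, -0.119], TCP at [0.148, 0.607, 0.199] pointing down, gripper open.
Joint ranges: [-3.01, 3.01], [-1.01, 2.22], [0.06, 2.58], [-1.02, 4.17], [0.09, 2.62], [-3.14, 3.14]. Speed limits (rad/s): [2.57, 2.57, 3.14, 3.14, 3.14, 3.14].

INTERFACE

Orientations are given as a rotation vector (axis times angle).
In Python, from station import ctrl gives the robot as it stands.
- The arm moves only by the shell command python3 -m crank 'ROWS' [OPENING] [FORCE]. ROWS is text: rows parted by semicolons, each of 4 numbers parted by spaces: the shift along the world's x, y, z in units of 0.5 m (1.0 is 0.5 m), then the turn about the world's z in units of 90 degrees (1.0 is 90 degrees). In form: x y z turn; .... A call has exactly 5 rows; each row shifts and turns the commanded pose from where the row before left it; what a row does not reach is not made up. A row lasts 1/12 s, in which the tool goes at most 41.7 mm and 7.16 degrees, less where a joint would pass 70% of its speed; a pose out of reach is approached as far as the arm can. A call with a number of a shift or a turn outside -1 to 1 is refused whole. A call with a gripper value outside its range is refused whole. OPENING is the opening in per cent of the stroke, from 0 (shut) to 100 (fully open), set as the call begins (- or left out, the last holds). The fingers move at their own pace and stop on an object; FORCE is the grip in N (left out, the last holds). Time passes only in rows, so rows that do not move let the fingers close, or fill a call up. It gives the time, the measured TCP pose, the force, the opening and the grip force at its end, in the units of the state.
- ctrl.get_obs(): the state, without advancing time (a new reading comes with each control period).
- ctrl.get_image(name): name is "side" or "top"; returns (picture, depth): 384x512x3 uint8, red, green, blue; 384x512 float32, m along the optical axis (not along the pixel's ray), 0 where there is no reading.
- ctrl.get_calibration(name): a dict with "fx", "fy", "cx", "cy" (pixels), "extrinsics" (4x4, takes a point from world to camera coordinates). Camera axes: x right, y down, z forward; pixel columns grow to the right and rows downward; lengths in m; the calibration is good to about 2 mm. A picture is of the moment at which its call begins. get_calibration takes no time and is no camera call.
- ctrl.finish_job(): hands the job in; it is judged then, once.
The state is a dict: "t": time; "q": joint angles; "dq": joint speeds; "effort": joint torques, N m; "tool_pos": TCP position; "tool_rot": TCP orientation; "contact_force": force on the tool from outside, world axes, zero at the start; "wrist_torque": the same for the moment, N m; "opening": finger opening in m; "grip_force": force on a finger pad.
Only numpy, scipy, OpenCV 4.12 (cv2) and the standard library are available. Lean on these libraries where they do the work, as an engineer would, in place of code of your own. Each camera call takes 0.05 s, during which the arm holds its last target. There are 200 camera calls.

TASK

Fit the loose black hand knob onto the square end of the glue press's screw: set it over the round nose and turn it slowly under light pressure until it drops fully home, without forcing it down. Then wind it clockwise until the pressure bar bears firmly, but not crushingly, on the maple caul that lies on the bridge blank, and let go. Leave the knob on the screw, the caul and blank where they lie, and the other things on the bench undisturbed.

Things in the scene. Friction and masses are not known exactly. Their poses are not given: they have to be found in the camera images.
- knob: Loose black hand knob, 54 mm tall, upright on the bench, 0.11-0.18 kg. Origin: centre of its underside. Head: round, nine lobes, 46 mm in diameter, 30 to 54 mm above the origin. Below it a square steel hub 32 mm wide, with a square bore 19.5 mm wide, 30 mm deep, open below (1 mm chamfer). Bore and hub sides are parallel to the body's x and y axes.
- knob_grip (a point): Centre of the knob's round head, on its axis, 42 mm above its underside: the place to grip it, from any side, 46 mm wide.
- press: Green bench glue press, fixed to the bench. Origin: centre of its underside. Base 165 (x) by 176 (y) mm, top at 16 mm; two 16 mm columns at y = -66 and +66 mm; crosshead 40 (x) by 172 (y) mm, top at 104 mm, column nuts up to 110 mm. In the crosshead's middle stands the upright screw, which turns in place without rising or falling.
- press_seat (a point): On the screw's axis, top of its 29 mm collar, 109 mm above the bench; axes as the press's. Fully home, the knob's underside rests here. Above it stand a square drive 18 mm wide, 14 mm high (0.75 mm play per side in the bore), then the round nose. Turned clockwise (from above) the screw lowers the pressure bar 3.2 mm per radian; it does not run back when let go.
- press_shoulder (a point): On the screw's axis, top of the square drive, 14 mm above press_seat: out of line, the knob's underside stops here. The square's angle differs every time and is not reported: find it by turning the knob. It repeats every 90 degrees; the bore passes within 4 degrees of it. The screw holds still up to 0.2 N m, so 5 to 10 N of pressure does not drag it round.
- press_nose (a point): Tip of the screw, on its axis, 24 mm above press_seat. The last 10 mm are a round pilot nose 18 mm in diameter, coned to 9 mm over the top 5 mm, which centres the bore before it meets the square.
- press_bar: Dark steel pressure bar between the columns, 158 mm along y, with an aluminium foot 86 (x) by 44 (y) mm; moves up and down with the screw only. Origin on the press's axis, 55 mm below the foot. The foot starts 1.5 to 6 mm above the caul. It is sprung: after it touches, each further mm of bar travel adds 18 N. 45 N (2.5 mm) is firm, over 90 N crushes the wood.
- caul: Maple caul 40 x 90 x 22 mm, flat on the bridge blank under the press foot, long side along the press's x. Origin: centre of its underside.
- bridge: Dark rosewood bridge blank 35 x 158 x 10 mm, flat on the press's base under the caul. Origin: centre of its underside.
- spare_caul: Spare pine caul 34 x 75 x 28 mm lying on the bench. Bystander. Origin: centre of its underside.
- tuners: Small carton 60 x 85 x 35 mm on the bench behind the work. Bystander. Origin: centre of its underside.
- square: Try square with a dark wooden stock, 75 x 125 x 18 mm, flat on the bench. Bystander. Origin: centre of its underside.
Things that resemble listed ones, but are neither listed nor needed, are in the scene too. Leave any orange look-alike of the knob alone.

How it is judged:
On the way, in this order (a step that is already met when the one before it is completed fails the run):
1. The knob has dropped fully home on the screw's square (z of knob in the frame of press_seat below 0.003 m and horizontal distance between knob and press_seat below 0.0025 m and angle between knob's own z axis and vertical below 0.06 rad), for 0.2 s.
2. The screw is wound down until the foot bears on the caul (contact force between press_bar and caul above 8 N), for 0.2 s.
At the end, for the whole second after the job is handed in: The knob sits fully home on the screw (underside within 3 mm of the collar, upright, on the axis), released and at rest; the press foot bears on the caul with more than 5 N; caul and bridge blank lie within 8 mm of where they were (all of step 1 and contact force between press_bar and caul above 5 N and distance of each of caul, bridge from where it was at the start of the episode below 0.008 m and linear speed of knob below 0.02 m/s); the robot touches nothing.
It fails at once if The knob was forced down (over 45 N against the press) before it was home (contact force between knob and press above 45 N and z of knob in the frame of press_seat above 0.004 m).
It fails at once if The caul was crushed (over 90 N) (contact force between press_bar and caul above 90 N).
It fails at once if The spare caul was moved more than 20 mm (distance of spare_caul from where it was at the start of the episode above 0.02 m).
It fails at once if The carton was moved more than 20 mm (distance of tuners from where it was at the start of the episode above 0.02 m).
It fails at once if The try square was moved more than 20 mm (distance of square from where it was at the start of the episode above 0.02 m).
It also fails if it takes over 58 s, if anything falls off the work surface, if the arm or the gripper's body presses on something with over 40 N, if the wrist force passes 120 N, or if a joint passes its speed limit or range.

## Working session

There is one attempt and no reset: what is moved stays moved. The work goes in short steps, Python scripts to look and compute and a shell command to move; the robot and the scene stay as the last step left them, time stands still between calls to the robot, and variables do not carry over. Pictures are saved under pics/ and viewed, at most 10 in all, crops included, and the job is handed in when it is done.

```bash
mkdir -p pics; ls; cat > h.py <<'E'
import numpy as np, cv2
from station import ctrl
def shot(n,save=None):
    im,d=ctrl.get_image(n)
    if save: cv2.imwrite('pics/'+save,cv2.cvtColor(im,cv2.COLOR_RGB2BGR))
    return im,d
def ray(n,u,v):
    c=ctrl.get_calibration(n);E=np.array(c['extrinsics']);R,t=E[:3,:3],E[:3,3]
    return -R.T@t, R.T@np.array([(u-c['cx'])/c['fx'],(v-c['cy'])/c['fy'],1])
def onz(n,u,v,z):
    o,d=ray(n,u,v);return o+d*(z-o[2])/d[2]
def pt(n,u,v,dep):
    o,d=ray(n,u,v);return o+d*dep
def cloud(n,d):
    c=ctrl.get_calibration(n);E=np.array(c['extrinsics']);R,t=E[:3,:3],E[:3,3]
    v,u=np.indices(d.shape)
    P=np.stack([(u-c['cx'])/c['fx']*d,(v-c['cy'])/c['fy']*d,d],-1)
    return (P-t)@R
E
python3 - <<'E'
from h import *
for n in('top','side'):
    im,d=shot(n,n+'0.png'); np.save(n+'0.npy',d); print(n,ray(n,256,192))
print(ctrl.get_obs())
E
```

```text
pics
top (array([ 0.4904305 , -0.05886672,  1.04923027]), array([ 0.03338576,  0.00475613, -0.99952046]))
side (array([1.40073586, 0.32375911, 0.55962433]), array([-0.81680302, -0.34654578, -0.46186917]))
{'t': 0.1, 'q': array([ 1.21298546e+00,  5.33362813e-02,  1.61421421e+00, -3.15970117e-05,
        1.47601776e+00, -1.19018207e-01]), 'dq': array([-0.00102778,  0.00015522, -0.0056761 , -0.00060502,  0.00176022,
        0.00066486]), 'effort': array([-1.44670885e-03, -3.94904387e+01, -3.71362674e+01, -2.45443134e-04,
        3.96586998e-03, -3.25968799e-07]), 'tool_pos': array([0.14761924, 0.60663953, 0.19782351]), 'tool_rot': array([-3.74147256e-01, -3.11879301e+00,  3.02671566e-03]), 'contact_force': array([ 0.36357152, -0.86365492,  0.63811784]), 'wrist_torque': array([-0.05197316,  0.03927882,  0.04565522]), 'grip_force': 0.0, 'opening': 0.0854831892566576}
```

View pics/top0.png

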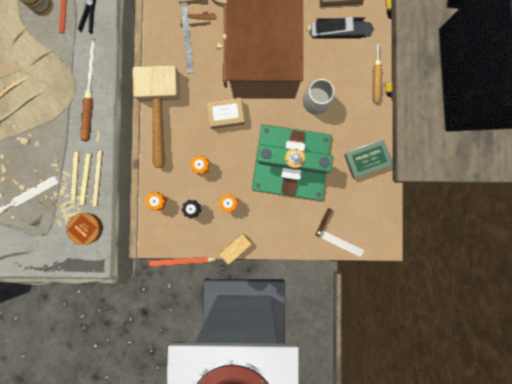

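View pics/side0.png

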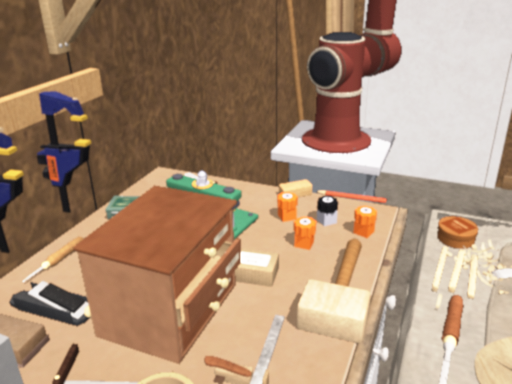

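The top view shows the black knob at (191,209) and the screw at (295,158). Orange look-alikes are at (156,202), (229,204) and (200,165). The side view shows the knob at (327,208) and the screw nose at (202,180).

```bash
python3 - <<'E'
from h import *
d=np.load('top0.npy');im=cv2.imread('pics/top0.png');P=cloud('top',d)
hsv=cv2.cvtColor(im,cv2.COLOR_BGR2HSV)
def box(u,v,r,zlo,zhi):
    s=P[v-r:v+r+1,u-r:u+r+1].reshape(-1,3);s=s[(s[:,2]>zlo)&(s[:,2]<zhi)]
    print((u,v),len(s),'mid',((s.min(0)+s.max(0))/2).round(4),'mean',s.mean(0).round(4),'ext',np.ptp(s,axis=0).round(4))
for u,v in((191,209),(156,202),(229,204),(200,165)):box(u,v,16,.045,.07)
box(295,158,10,.106,.2);box(295,158,10,.126,.2);box(295,158,30,.09,.112)
# green mask press
m=cv2.inRange(hsv,(60,80,30),(90,255,200));m[:, :240]=0;m[:,338:]=0
print(cv2.minAreaRect(np.argwhere(m)[:,::-1].astype(np.float32)))
for n,uv,z in(('top',(191,209),.054),('top',(295,157),.133),('side',(327,200),.054),('side',(202,175),.133)):print(n,onz(n,*uv,z).round(4))
a=cv2.resize(im[130:230,140:340],None,fx=4,fy=4,interpolation=cv2.INTER_CUBIC)
cv2.imwrite('pics/c1.png',a)
# surface within z>0.12
print('high',[(int(u),int(v),P[v,u].round(3).tolist()) for v,u in np.argwhere(P[...,2]>.115) if 270<u<320 and 140<v<180][::6])
# black knob mask
s=hsv[190:228,172:211,2]<70
c=np.argwhere(s).mean(0);print('blk',c+[190,172],s.sum())
E
```

```text
(191, 209) 267 mid [0.4821 0.1005 0.0517] mean [0.4829 0.1001 0.0532] ext [0.0424 0.0431 0.0119]
(156, 202) 268 mid [0.5001 0.1858 0.0516] mean [0.5003 0.1851 0.0531] ext [0.0425 0.0432 0.0128]
(229, 204) 263 mid [0.4973 0.0137 0.0521] mean [0.4978 0.0128 0.0535] ext [0.0425 0.0424 0.0133]
(200, 165) 262 mid [0.5884 0.0825 0.0519] mean [0.5874 0.0817 0.0533] ext [0.0431 0.0452 0.0135]
(295, 158) 243 mid [ 0.5997 -0.1394  0.1205] mean [ 0.5992 -0.1382  0.114 ] ext [0.0428 0.0425 0.0291]
(295, 158) 50 mid [ 0.5996 -0.1397  0.131 ] mean [ 0.5995 -0.1389  0.1308] ext [0.0153 0.0157 0.0081]
(295, 158) 1040 mid [ 0.5996 -0.1409  0.101 ] mean [ 0.5985 -0.1408  0.1044] ext [0.0577 0.1351 0.0219]
((293.79095458984375, 162.39364624023438), (74.96138000488281, 65.61592864990234), 8.530765533447266)
top [0.4821 0.0979 0.054 ]
top [ 0.5979 -0.1383  0.133 ]
side [0.4872 0.1021 0.054 ]
side [ 0.6158 -0.1279  0.133 ]
high [(279, 143, [0.49, -0.059, 1.049]), (296, 153, [0.607, -0.141, 0.129]), (293, 154, [0.605, -0.134, 0.131]), (290, 155, [0.604, -0.128, 0.119]), (296, 155, [0.602, -0.141, 0.132]), (294, 156, [0.6, -0.136, 0.131]), (272, 157, [0.49, -0.059, 1.049]), (296, 157, [0.598, -0.141, 0.131]), (292, 158, [0.596, -0.132, 0.128]), (298, 158, [0.596, -0.145, 0.129]), (295, 159, [0.594, -0.139, 0.131]), (293, 160, [0.592, -0.135, 0.124]), (299, 160, [0.593, -0.149, 0.117]), (315, 171, [0.49, -0.059, 1.049])]
blk [208.98181818 192.84545455] 110
```

View pics/c1.png

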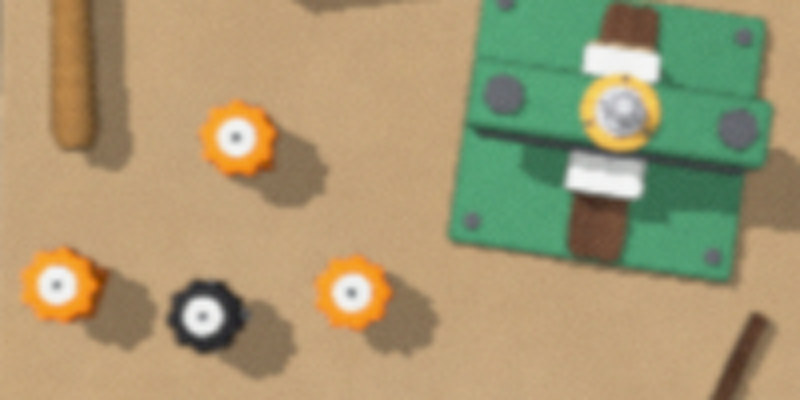

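Knob head measures at (0.4825, 0.1005) with its top at 0.054 m. The screw is at (0.5995, -0.139), nose about 0.133 m. Both heights match the given sizes. I'll move above the knob with the fingers closing diagonally, at a yaw of about 130°.

```bash

python3 -m crank '.0446 -.0675 0 .04;.0446 -.0675 0 .04;.0446 -.0675 0 .04;.0446 -.0675 0 .04;.0446 -.0675 0 .04' 100
python3 -m crank '.0446 -.0675 0 .04;.0446 -.0675 0 .04;.0446 -.0675 0 .04;.0446 -.0675 0 .04;.0446 -.0675 0 .04'
python3 -m crank '.0446 -.0675 0 .04;.0446 -.0675 0 .04;.0446 -.0675 0 .04;.0446 -.0675 0 .04;.0446 -.0675 0 .04'
python3 -m crank '0 0 0 0;0 0 0 0;0 0 0 0;0 0 0 0;0 0 0 0'
python3 - <<'E'
from h import *
o=ctrl.get_obs();print(o['q'].round(3),o['tool_pos'],o['t'])
shot('side','side1.png');shot('top','top1.png')
E
```

```text
t: 0.52
tool_pos: [0.2596, 0.4367, 0.1983]
tool_rot: [0.125, -3.139, 0.001]
contact_force: [0.8, 0.5, 0.9]
opening: 0.085
grip_force: 0.0
t: 0.93
tool_pos: [0.3712, 0.2679, 0.1987]
tool_rot: [0.613, -3.081, -0.0]
contact_force: [0.4, 0.4, 0.1]
opening: 0.0855
grip_force: 0.0
t: 1.35
tool_pos: [0.4828, 0.099, 0.1987]
tool_rot: [1.087, -2.948, -0.0]
contact_force: [1.0, 0.3, -1.0]
opening: 0.0855
grip_force: 0.0
t: 1.77
tool_pos: [0.4817, 0.1021, 0.1989]
tool_rot: [1.085, -2.948, -0.0]
contact_force: [0.6, 0.1, -0.2]
opening: 0.0853
grip_force: 0.0
[ 0.058 -0.273  1.913  0.     1.501 -2.219] [0.4816838  0.10212841 0.19886114] 1.7667
```

```bash

python3 -m crank '.001 -.002 -.06 0;0 0 -.07 0;0 0 -.07 0;0 0 -.05 0;0 0 -.03 0'
python3 -m crank '0 0 -.02 0;0 0 -.02 0;0 0 -.02 0;0 0 -.018 0;0 0 0 0'
python3 -m crank '0 0 0 0;0 0 0 0;0 0 0 0;0 0 0 0;0 0 0 0'  30 50
python3 -m crank '0 0 0 0;0 0 0 0;0 0 0 0;0 0 0 0;0 0 0 0'
python3 -c "
from h import *
shot('top','top2.png')
b,a=[cv2.imread('pics/'+f)[160:240,140:260] for f in('top2.png','top1.png')]
c=cv2.imread('pics/side1.png')[160:260,260:410]
cv2.imwrite('pics/c2.png',np.vstack([cv2.resize(np.hstack([b,a]),(720,240)),cv2.resize(c,(450,300)).copy() if 0 else cv2.copyMakeBorder(cv2.resize(c,(450,300)),0,0,0,270,0)]))"
```

```text
t: 2.28
tool_pos: [0.48, 0.1006, 0.0552]
tool_rot: [1.083, -2.944, -0.002]
contact_force: [0.2, 0.0, -0.6]
opening: 0.0857
grip_force: 0.0
t: 2.7
tool_pos: [0.4819, 0.1, 0.0186]
tool_rot: [1.082, -2.947, -0.001]
contact_force: [-0.0, 0.7, 0.3]
opening: 0.0854
grip_force: 0.0
t: 3.12
tool_pos: [0.4825, 0.1022, 0.0223]
tool_rot: [1.08, -2.949, -0.009]
contact_force: [-10.4, 8.5, 21.8]
opening: 0.0267
grip_force: 10.3
t: 3.53
tool_pos: [0.4832, 0.1019, 0.0231]
tool_rot: [-1.082, 2.949, 0.006]
contact_force: [-8.2, 4.8, 15.7]
opening: 0.026
grip_force: 8.0
```

View pics/c2.png

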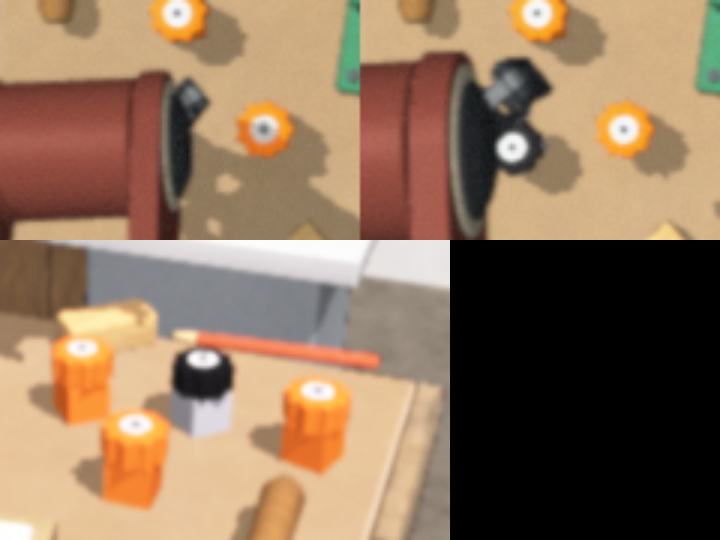

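In the top view the diagonal finger sits beside the knob, but the opening reads 26 mm with an upward force, so the grasp looks wrong. I'll check from the side.

```bash
python3 -c "
from h import *
shot('side','side2.png')
c=cv2.imread('pics/side2.png')[130:270,240:430]
cv2.imwrite('pics/c3.png',cv2.resize(c,None,fx=4,fy=4))
o=ctrl.get_obs();print(o['q'].round(3),o['tool_pos'],o['contact_force'],o['wrist_torque'])"
```

```text
[ 0.054 -0.082  2.057  0.004  1.167 -2.221] [0.48323213 0.10189634 0.02309942] [-8.25635628  5.03554259 16.18826321] [1.05118589e+00 1.61705126e+00 4.49228042e-04]
```

View pics/c3.png

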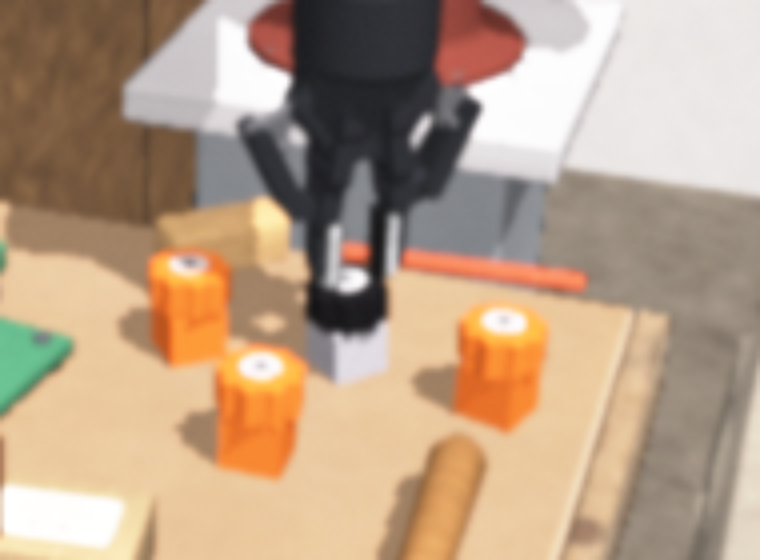

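```bash
python3 -c "
from h import *
def proj(n,p):
    c=ctrl.get_calibration(n);E=np.array(c['extrinsics']);q=E[:3,:3]@p+E[:3,3];return np.array([c['fx']*q[0]/q[2]+c['cx'],c['fy']*q[1]/q[2]+c['cy']])
T=np.array([.4832,.1019,.0231])
for p in(T,[.4825,.1005,.054],[.4825,.1005,0]):print(proj('side',np.array(p)),(proj('side',np.array(p))-[240,130])*4)
im,d=shot('side');P=cloud('side',d)
for x,y in((347,280),(347,320),(330,270),(390,250),(350,350),(370,350),(320,350)):
  u,v=240+x//4,130+y//4;print((x,y),P[v,u].round(3))
d0=np.load('side0.npy');P=cloud('side',d0)
for u,v in((327,200),(327,208),(327,218)):print(u,v,P[v,u].round(3))
print(ctrl.get_calibration('top'),ctrl.get_calibration('side'))
"
```

```text
[326.72184219 211.58491641] [346.88736876 326.33966564]
[326.83978725 198.91548759] [347.359149   275.66195036]
[325.70373912 220.39586714] [342.81495648 361.58346857]
(347, 280) [0.492 0.101 0.056]
(347, 320) [0.504 0.105 0.039]
(330, 270) [0.505 0.095 0.069]
(390, 250) [0.482 0.122 0.075]
(350, 350) [0.5   0.107 0.02 ]
(370, 350) [0.491 0.116 0.017]
(320, 350) [0.497 0.091 0.014]
327 200 [0.487 0.102 0.054]
327 208 [0.507 0.108 0.046]
327 218 [0.503 0.108 0.019]
{'fx': 423.94182412594324, 'fy': 423.94182412594324, 'cx': 256.89870383070746, 'cy': 186.40970247884772, 'extrinsics': array([[ 0.01085509, -0.99993849, -0.00227465, -0.06180014],
       [-0.99885557, -0.01073731, -0.04660744,  0.5381391 ],
       [ 0.04658015,  0.00277798, -0.99891069,  1.02540654],
       [ 0.        ,  0.        ,  0.        ,  1.        ]])} {'fx': 489.1811052622381, 'fy': 489.1811052622381, 'cx': 254.61017305816074, 'cy': 180.25748008642645, 'extrinsics': array([[-0.38461897,  0.92289164, -0.0184195 ,  0.25026301],
       [ 0.41281985,  0.15412815, -0.89767716, -0.12578998],
       [-0.82561978, -0.3528676 , -0.44026859,  1.51710435],
       [ 0.        ,  0.        ,  0.        ,  1.        ]])}
```

The side view shows the fingers closed over the knob's head, with their tips near its top at crop (330,285). The knob is still upright in place. I'll open, lift and measure where the fingertips really are.

```bash

python3 -m crank '0 0 .02 0;0 0 .02 0;0 0 .06 0;0 0 .06 0;0 0 .04 0' 50
python3 -m crank '0 0 0 0;0 0 0 0;0 0 0 0;0 0 0 0;0 0 0 0'
python3 -c "
from h import *
o=ctrl.get_obs();T=o['tool_pos'];print(T,o['opening'],o['contact_force'])
im,d=shot('side','side3.png');P=cloud('side',d);np.save('s3.npy',d)
yw=np.array([-.64,.77]);r=P[...,:2]-T[:2];a=r@yw;b=r@np.array([.77,.64])
m=(abs(a)<.08)&(abs(b)<.03)&(P[...,2]>.062)&(P[...,2]<.3)
for z in np.arange(.06,.2,.01):
  k=m&(P[...,2]>=z)&(P[...,2]<z+.01)
  if k.any(): print(z.round(2),k.sum(),a[k].min().round(3),np.median(a[k]).round(3),a[k].max().round(3),b[k].min().round(3),b[k].max().round(3))
cv2.imwrite('pics/c4.png',cv2.resize(cv2.imread('pics/side3.png')[110:250,240:430],None,fx=4,fy=4))
"
```

```text
t: 4.1
tool_pos: [0.4842, 0.0998, 0.1236]
tool_rot: [-1.081, 2.946, -0.002]
contact_force: [0.3, -0.6, -0.2]
opening: 0.0423
grip_force: 0.0
t: 4.52
tool_pos: [0.4817, 0.0998, 0.1182]
tool_rot: [1.081, -2.946, -0.001]
contact_force: [-0.1, 0.0, 0.8]
opening: 0.0427
grip_force: 0.0
[0.48166762 0.09984843 0.11824933] 0.04270699455431846 [-0.14217889  0.024772    0.77401828]
0.15 49 -0.033 0.021 0.033 -0.009 0.014
0.16 88 -0.036 -0.02 0.036 -0.011 0.015
0.17 87 -0.036 -0.021 0.035 -0.011 0.014
0.18 93 -0.035 0.021 0.037 -0.006 0.015
0.19 99 -0.051 0.022 0.051 -0.01 0.016
0.2 208 -0.055 -0.02 0.056 -0.011 0.018
```

View pics/c4.png

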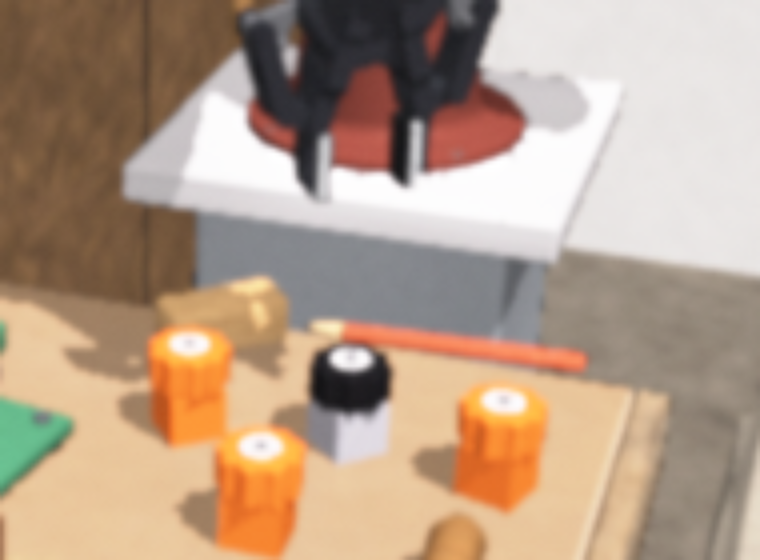

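The fingertips end near z = 0.15 m while the reported TCP is 0.118 m, so the reported TCP lies about 30 mm beyond the real tips. I'll measure that offset more finely.

```bash
python3 -c "
from h import *
T=ctrl.get_obs()['tool_pos'];P=cloud('side',np.load('s3.npy'))
r=P[...,:2]-T[:2];a=r@np.array([-.64,.77]);b=r@np.array([.77,.64]);z=P[...,2]
m=(abs(a)<.06)&(abs(b)<.03)&(z>.08)&(z<.2)
for s in(1,-1):
  k=m&(a*s>0);print(s,np.sort(z[k])[:12].round(4), np.percentile(a[k&(z<.175)],[5,50,95]).round(3))
im,d=shot('top');Q=cloud('top',d);r=Q[...,:2]-T[:2];k=(np.hypot(r[...,0],r[...,1])<.07)&(Q[...,2]>.1)&(Q[...,2]<.25);print('top',np.sort(Q[k][:,2])[:10].round(3))
"
```

```text
1 [0.1524 0.1525 0.1527 0.1533 0.1535 0.1535 0.1546 0.1549 0.1551 0.1558
 0.1559 0.156 ] [0.021 0.023 0.035]
-1 [0.152  0.1527 0.1534 0.1534 0.1535 0.1539 0.154  0.155  0.1556 0.1557
 0.1564 0.157 ] [-0.035 -0.028 -0.021]
top [0.166 0.17  0.196 0.198 0.2   0.205 0.206 0.207 0.207 0.207]
```

```bash

python3 -m crank '0 0 0 0;0 0 0 0;0 0 0 0;0 0 0 0;0 0 0 0' 100
python3 -m crank '0 0 -.05 0;0 0 -.07 0;0 0 -.06 0;0 0 -.05 0;0 0 -.02 0'
python3 -m crank '0 0 0 0;0 0 0 0;0 0 0 0;0 0 0 0;0 0 0 0' 30 60
python3 -m crank '0 0 0 0;0 0 0 0;0 0 0 0;0 0 0 0;0 0 0 0'
```

```text
t: 5.03
tool_pos: [0.4829, 0.1, 0.1201]
tool_rot: [-1.083, 2.949, -0.0]
contact_force: [-1.0, -0.0, -0.5]
opening: 0.0852
grip_force: 0.0
t: 5.45
tool_pos: [0.4796, 0.0998, -0.009]
tool_rot: [1.08, -2.943, -0.003]
contact_force: [-0.3, -0.5, 0.4]
opening: 0.0854
grip_force: 0.0
t: 5.87
tool_pos: [0.4853, 0.1002, -0.0023]
tool_rot: [-1.081, 2.944, -0.002]
contact_force: [-0.5, 0.7, 4.9]
opening: 0.0445
grip_force: 61.6
t: 6.28
tool_pos: [0.4853, 0.1002, -0.0024]
tool_rot: [-1.081, 2.945, -0.002]
contact_force: [0.5, 0.2, 6.7]
opening: 0.0442
grip_force: 61.7
```

Gripped at 44.5 mm and 62 N. Lift and carry to above the screw.

```bash

python3 -m crank '0 0 .04 0;0 0 .08 0;0 0 .08 0;0 0 .08 0;0 0 .06 0'
python3 -m crank '.03 -.06 0 0;.034 -.07 0 0;.034 -.07 0 0;.034 -.07 0 0;.034 -.07 0 0'
python3 -m crank '.034 -.07 0 0;.027 -.055 0 0;.007 -.014 0 0;0 0 0 0;0 0 0 0'
python3 -m crank '0 0 0 0;0 0 0 0;0 0 0 0;0 0 0 0;0 0 0 0'
python3 -c "
from h import *
o=ctrl.get_obs();T=o['tool_pos'];print(T,o['opening'],o['q'].round(2))
im,d=shot('side','side4.png');P=cloud('side',d);np.save('s4.npy',d)
im,d=shot('top','top4.png');np.save('t4.npy',d)
a,b=cv2.imread('pics/side4.png')[90:210,140:270],cv2.imread('pics/top4.png')[90:210,230:360]
cv2.imwrite('pics/c5.png',cv2.resize(np.hstack([a,b]),None,fx=3,fy=3))
r=P[...,:2]-T[:2];m=np.hypot(r[...,0],r[...,1])<.03
for z in np.arange(.1,.25,.005):
  k=m&(P[...,2]>=z)&(P[...,2]<z+.005)
  if k.any(): print(z.round(3),k.sum(),P[k].min(0).round(4)[:2],P[k].max(0).round(4)[:2])
"
```

```text
t: 6.7
tool_pos: [0.4837, 0.1, 0.1691]
tool_rot: [-1.081, 2.945, -0.002]
contact_force: [0.7, 0.2, -0.2]
opening: 0.0441
grip_force: 61.5
t: 7.12
tool_pos: [0.5662, -0.0717, 0.1654]
tool_rot: [-1.083, 2.948, -0.001]
contact_force: [1.5, 0.4, -1.0]
opening: 0.0441
grip_force: 61.6
t: 7.53
tool_pos: [0.5994, -0.1391, 0.1647]
tool_rot: [1.082, -2.949, -0.002]
contact_force: [0.5, 0.3, -1.0]
opening: 0.0443
grip_force: 61.7
t: 7.95
tool_pos: [0.5997, -0.1388, 0.1652]
tool_rot: [-1.084, 2.948, -0.0]
contact_force: [0.1, 0.0, -0.5]
opening: 0.0443
grip_force: 61.7
[ 0.59973178 -0.13879421  0.16518116] 0.04428376227939421 [-0.35  0.05  1.67  0.    1.42 -2.62]
0.1 91 [ 0.5827 -0.1687] [ 0.6233 -0.1096]
0.105 110 [ 0.581  -0.1619] [ 0.6229 -0.1128]
0.11 22 [ 0.5957 -0.1441] [ 0.6131 -0.1273]
0.115 23 [ 0.5967 -0.1439] [ 0.6124 -0.1274]
0.12 23 [ 0.5931 -0.1465] [ 0.6125 -0.1275]
0.125 24 [ 0.5958 -0.1456] [ 0.6127 -0.1286]
0.13 15 [ 0.5975 -0.1422] [ 0.6097 -0.1306]
0.165 28 [ 0.5986 -0.1576] [ 0.6232 -0.1144]
0.17 47 [ 0.5992 -0.1564] [ 0.6233 -0.1147]
0.175 42 [ 0.5964 -0.1564] [ 0.6233 -0.1155]
0.18 47 [ 0.5983 -0.1599] [ 0.6216 -0.115 ]
0.185 48 [ 0.598  -0.1607] [ 0.6238 -0.1161]
0.19 45 [ 0.5991 -0.1535] [ 0.6226 -0.1154]
0.195 31 [ 0.5868 -0.1606] [ 0.6213 -0.1117]
0.2 66 [ 0.5839 -0.1598] [ 0.6266 -0.111 ]
0.205 64 [ 0.5879 -0.1558] [ 0.6263 -0.1102]
0.21 70 [ 0.589  -0.1589] [ 0.6268 -0.1099]
0.215 94 [ 0.5818 -0.16  ] [ 0.6272 -0.1101]
0.22 105 [ 0.582  -0.1577] [ 0.6263 -0.1107]
0.225 24 [ 0.5773 -0.1575] [ 0.6272 -0.1105]
0.23 20 [ 0.5781 -0.1557] [ 0.6265 -0.1102]
0.235 17 [ 0.578  -0.1525] [ 0.6253 -0.1105]
0.24 11 [ 0.582 -0.152] [ 0.626  -0.1102]
0.245 19 [ 0.578  -0.1509] [ 0.6269 -0.1107]
```

View pics/c5.png

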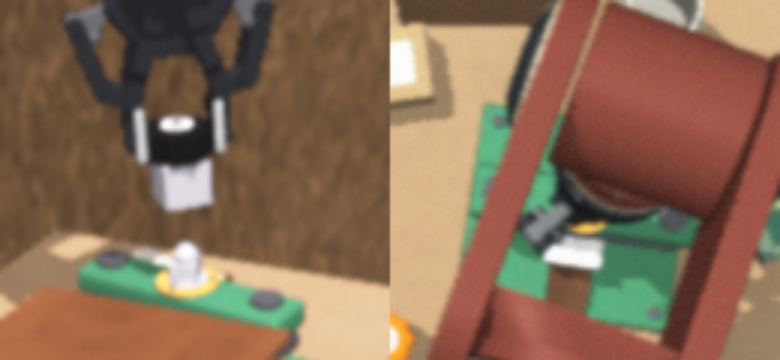

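The side crop shows the knob gripped upright with its cap at (178,123). The nose is below it at (186,245), so there is a small sideways offset to measure.

```bash
python3 -c "
from h import *
P=cloud('side',np.load('s4.npy'));im=cv2.imread('pics/side4.png');T=ctrl.get_obs()['tool_pos']
f=np.array([.866,.5]);g=np.array([-.5,.866])
r=P[...,:2]-T[:2];a=r@f;b=r@g;z=P[...,2];m=np.hypot(a,b)<.03
def rep(n,zl,zh,w):
  k=m&(z>zl)&(z<zh)&(abs(b)<w);print(n,k.sum(),'front',np.percentile(a[k&(abs(b)<.012)],[50,80,95]).round(4),'perp',np.percentile(b[k],[2,98]).round(4),'mid',(np.percentile(b[k],[2,98]).mean()*1000).round(2))
rep('nose',.124,.129,.03);rep('sq',.112,.12,.03);rep('hub',.17,.19,.03)
k=m&(z>.16);print('low',np.sort(z[k])[:6].round(4))
hs=cv2.cvtColor(im,cv2.COLOR_BGR2HSV)
w=((hs[...,1]<60)&(hs[...,2]>140)).astype('uint8');
n,l,s,c=cv2.connectedComponentsWithStats(w[90:190,150:250])
for i in range(1,n):
  if s[i,4]>12:print(s[i]+[150,90,0,0,0],c[i]+[150,90])
E=ctrl.get_calibration('side');M=E['extrinsics']
for p in((.5995,-.139,.128),(.5995,-.139,.18),(.5995,-.139,.2195)):
  q=M[:3,:3]@np.array(p)+M[:3,3];print(p,E['fx']*q[0]/q[2]+E['cx'],E['fy']*q[1]/q[2]+E['cy'])
"
```

```text
nose 21 front [0.0074 0.0105 0.0112] perp [-0.0065  0.008 ] mid 0.78
sq 35 front [0.0096 0.0111 0.0138] perp [-0.0094  0.0096] mid 0.1
hub 184 front [0.0167 0.0191 0.0208] perp [-0.0181  0.0196] mid 0.79
low [0.1662 0.1667 0.1668 0.167  0.1672 0.1674]
[211 123   4  18  56] [212.80357143 131.14285714]
[185 126   4  18  56] [186.51785714 134.80357143]
[193 128  12   6  56] [198.5        130.80357143]
[193 143  18  18 251] [201.84860558 151.83266932]
[184 170  26  17 221] [198.76923077 177.57013575]
(0.5995, -0.139, 0.128) 201.1264157051205 173.2049434258819
(0.5995, -0.139, 0.18) 199.419668873895 150.0221694661177
(0.5995, -0.139, 0.2195) 198.06960629454338 131.68424433508255
```

Knob and nose line up within about 1 mm. Lower gently onto the nose.

```bash

python3 -m crank '0 0 -.02 0;0 0 -.02 0;0 0 -.02 0;0 0 -.014 0;0 0 0 0'
python3 -m crank '0 0 -.004 0;0 0 -.004 0;0 0 -.004 0;0 0 0 0;0 0 0 0'
python3 -m crank '0 0 -.003 0;0 0 -.003 0;0 0 -.002 0;0 0 0 0;0 0 0 0'
```

```text
t: 8.47
tool_pos: [0.5991, -0.139, 0.1246]
tool_rot: [1.082, -2.948, -0.003]
contact_force: [2.9, 0.7, -4.7]
opening: 0.0443
grip_force: 61.9
t: 8.88
tool_pos: [0.6001, -0.1395, 0.1223]
tool_rot: [-1.082, 2.948, -0.001]
contact_force: [1.8, 0.5, -1.2]
opening: 0.0446
grip_force: 62.0
t: 9.3
tool_pos: [0.6005, -0.1396, 0.1205]
tool_rot: [-1.082, 2.948, -0.001]
contact_force: [-1.9, 1.4, 6.5]
opening: 0.0446
grip_force: 63.1
```

Contact at 6.5 N, at shoulder height as expected. Turn slowly clockwise.

```bash

python3 -m crank '0 0 0 -.022;0 0 0 -.022;0 0 0 -.022;0 0 0 -.022;0 0 0 -.022'
python3 -m crank '0 0 0 -.022;0 0 0 -.022;0 0 0 -.022;0 0 0 -.022;0 0 0 -.022'
```

```text
t: 9.72
tool_pos: [0.6008, -0.14, 0.1205]
tool_rot: [-0.821, 3.03, -0.003]
contact_force: [-0.6, 0.5, 5.7]
opening: 0.044
grip_force: 63.0
t: 10.13
tool_pos: [0.6007, -0.1402, 0.1203]
tool_rot: [-0.557, 3.09, -0.003]
contact_force: [-0.7, 0.4, 5.6]
opening: 0.0446
grip_force: 63.0
```

```bash

python3 -m crank '0 0 -.001 -.022;0 0 0 -.022;0 0 0 -.022;0 0 0 -.022;0 0 0 -.022'
python3 -m crank '0 0 0 -.022;0 0 0 -.022;0 0 0 -.022;0 0 0 -.022;0 0 0 -.022'
```

```text
t: 10.55
tool_pos: [0.6003, -0.1398, 0.1183]
tool_rot: [-0.288, 3.127, -0.001]
contact_force: [1.7, 0.3, -1.4]
opening: 0.0441
grip_force: 62.5
t: 10.97
tool_pos: [0.6006, -0.1394, 0.1179]
tool_rot: [-0.018, 3.139, -0.0]
contact_force: [3.0, 1.2, -1.4]
opening: 0.0441
grip_force: 62.2
```

```bash

python3 -m crank '0 0 0 -.022;0 0 0 -.022;0 0 0 -.022;0 0 0 -.022;0 0 0 -.022'
```

```text
t: 11.38
tool_pos: [0.6006, -0.1395, 0.1179]
tool_rot: [0.253, 3.129, -0.0]
contact_force: [2.4, 0.8, -1.0]
opening: 0.0442
grip_force: 62.1
```

It dropped in within the first 30° of turning. Stop turning, back off slightly to relieve the flats, and lower.

```bash

python3 -m crank '0 0 -.002 .02;0 0 -.002 .015;0 0 -.002 0;0 0 -.002 0;0 0 -.002 0'
python3 -m crank '0 0 -.002 0;0 0 -.002 0;0 0 -.002 0;0 0 0 0;0 0 0 0'
```

```text
t: 11.8
tool_pos: [0.6005, -0.1396, 0.113]
tool_rot: [0.166, 3.136, -0.0]
contact_force: [2.8, 2.3, 2.0]
opening: 0.0442
grip_force: 62.4
t: 12.22
tool_pos: [0.6003, -0.1395, 0.1096]
tool_rot: [0.165, 3.136, -0.0]
contact_force: [5.0, 1.4, 1.4]
opening: 0.0439
grip_force: 62.4
```

```bash

python3 -m crank '0 0 -.002 0;0 0 -.002 0;0 0 -.002 0;0 0 -.002 0;0 0 0 0'
python3 -m crank '0 0 -.002 0;0 0 -.002 0;0 0 0 0;0 0 0 0;0 0 0 0'
python3 -c "
from h import *
im,d=shot('side','side6.png');z=ctrl.get_obs();print(z['wrist_torque'],z['q'].round(2))
P=cloud('side',d);r=P[...,:2]-[.5995,-.139];m=(np.hypot(r[...,0],r[...,1])<.03);k=m&(P[...,2]>.1)&(P[...,2]<.24)
print(np.histogram(P[k][:,2],np.arange(.1,.2,.005)))
u,v=198,160
cv2.imwrite('pics/c6.png',cv2.resize(cv2.imread('pics/side6.png')[110:210,140:270],None,fx=5,fy=5))"
```

```text
t: 12.63
tool_pos: [0.6006, -0.1395, 0.1067]
tool_rot: [0.165, 3.136, -0.0]
contact_force: [4.3, 3.6, 4.8]
opening: 0.0444
grip_force: 62.8
t: 13.05
tool_pos: [0.6009, -0.1396, 0.1066]
tool_rot: [0.165, 3.135, -0.001]
contact_force: [0.7, 4.8, 13.0]
opening: 0.0443
grip_force: 63.6
[ 0.66504363 -0.21734443 -0.00598875] [-0.35  0.1   1.72  0.    1.32 -1.81]
(array([ 89,  63,  45,  44,  50,  39,  45,  26,  41,  49,  49,  61, 135,
        23,  22,  28,  18,  27,  26]), array([0.1  , 0.105, 0.11 , 0.115, 0.12 , 0.125, 0.13 , 0.135, 0.14 ,
       0.145, 0.15 , 0.155, 0.16 , 0.165, 0.17 , 0.175, 0.18 , 0.185,
       0.19 , 0.195]))
```

View pics/c6.png

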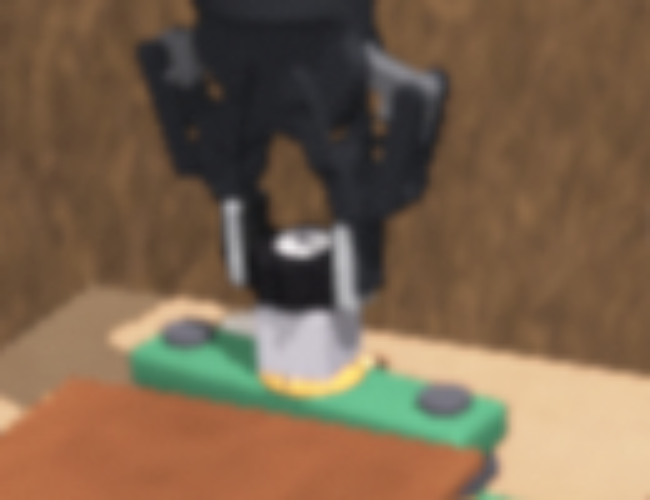

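The knob is home: hub down on the collar, TCP at 0.1066 m. I'll ease the downward push and wind clockwise, watching the torque about z.

```bash
cat > t.py <<'E'
from h import *
o=ctrl.get_obs();q=o['q'];print('T',o['wrist_torque'].round(3),'e6 %.3f yaw %.3f'%(o['effort'][5],q[0]-q[5]))
E
python3 -m crank '0 0 .003 -.02;0 0 0 -.02;0 0 0 -.02;0 0 0 -.02;0 0 0 -.02';python3 t.py
python3 -m crank '0 0 0 -.022;0 0 0 -.022;0 0 0 -.022;0 0 0 -.022;0 0 0 -.022';python3 t.py
```

```text
t: 13.52
tool_pos: [0.6007, -0.1396, 0.1067]
tool_rot: [0.412, 3.112, -0.0]
contact_force: [4.0, 2.8, 7.2]
opening: 0.0444
grip_force: 62.9
T [ 0.479 -0.65   0.178] e6 -0.118 yaw 1.308
t: 13.93
tool_pos: [0.6007, -0.1397, 0.1066]
tool_rot: [0.679, 3.065, -0.0]
contact_force: [3.1, 2.1, 7.0]
opening: 0.0439
grip_force: 62.8
T [ 0.388 -0.611  0.122] e6 -0.161 yaw 1.135
```

```bash

python3 -m crank '0 0 0 -.022;0 0 0 -.022;0 0 0 -.022;0 0 0 -.022;0 0 0 -.022'|grep force;python3 t.py
python3 -m crank '0 0 0 -.022;0 0 0 -.022;0 0 0 -.022;0 0 0 -.022;0 0 0 -.022'|grep force;python3 t.py
```

```text
contact_force: [2.5, 1.4, 7.7]
grip_force: 62.8
T [ 0.332 -0.612  0.183] e6 -0.159 yaw 0.962
contact_force: [2.9, 2.7, 7.2]
grip_force: 62.7
T [ 0.273 -0.507  0.178] e6 -0.159 yaw 0.789
```

```bash

python3 -m crank '0 0 0 -.022;0 0 0 -.022;0 0 0 -.022;0 0 0 -.022;0 0 0 -.022'|grep force;python3 t.py
python3 -m crank '0 0 0 -.022;0 0 0 -.022;0 0 0 -.022;0 0 0 -.022;0 0 0 -.022'|grep force;python3 t.py
```

```text
contact_force: [2.8, 0.6, 7.9]
grip_force: 62.7
T [ 0.313 -0.44   0.205] e6 -0.159 yaw 0.616
contact_force: [1.6, 2.2, 7.1]
grip_force: 62.7
T [ 0.23  -0.401  0.185] e6 -0.127 yaw 0.443
```

```bash

python3 -m crank '0 0 0 -.022;0 0 0 -.022;0 0 0 -.022;0 0 0 -.022;0 0 0 -.022'|grep force;python3 t.py
python3 -m crank '0 0 0 -.022;0 0 0 -.022;0 0 0 -.022;0 0 0 -.022;0 0 0 -.022'|grep force;python3 t.py
```

```text
contact_force: [1.8, 1.5, 7.6]
grip_force: 62.8
T [ 0.189 -0.322  0.268] e6 -0.096 yaw 0.270
contact_force: [1.2, 0.9, 8.3]
grip_force: 62.8
T [ 0.189 -0.214  0.252] e6 -0.059 yaw 0.098
```

The torque has climbed about 0.033 N·m per 10° since yaw 0.62. That matches 18 N/mm, so the bar is at roughly 30 N. Another 14° should bring it to about 43 N.

```bash

python3 -m crank '0 0 0 -.022;0 0 0 -.022;0 0 0 -.022;0 0 0 -.022;0 0 0 -.022'|grep force;python3 t.py
python3 -m crank '0 0 0 -.022;0 0 0 -.022;0 0 0 0;0 0 0 0;0 0 0 0'|grep force;python3 t.py
```

```text
contact_force: [0.3, 2.9, 7.7]
grip_force: 62.9
T [ 0.187 -0.084  0.326] e6 -0.038 yaw -0.075
contact_force: [0.8, 1.2, 8.0]
grip_force: 63.1
T [ 0.287 -0.085  0.025] e6 0.029 yaw -0.143
```

```bash

python3 -m crank '0 0 .004 0;0 0 0 0;0 0 0 0;0 0 0 0;0 0 0 0' |grep force
python3 -m crank '0 0 0 0;0 0 0 0;0 0 0 0;0 0 0 0;0 0 0 0' 100
python3 -m crank '0 0 .02 0;0 0 .04 0;0 0 .06 0;0 0 .06 0;0 0 .06 0'
python3 -m crank '-.02 0 0 0;-.06 0 0 0;-.06 0 0 0;-.06 0 0 0;-.04 0 0 0'
python3 -m crank '0 0 0 0;0 0 0 0;0 0 0 0;0 0 0 0;0 0 0 0'
python3 -c "
from h import *
im,d=shot('side','side9.png');im2,d2=shot('top','top9.png')
cv2.imwrite('pics/c9.png',np.hstack([cv2.resize(cv2.imread('pics/side9.png')[110:230,140:270],(390,360)),cv2.resize(cv2.imread('pics/top9.png')[90:270,170:365],(390,360))]))
P=cloud('side',d);r=P[...,:2]-[.5995,-.139];k=(np.hypot(r[...,0],r[...,1])<.022)&(P[...,2]>.15)&(P[...,2]<.2)
print('knob top z',np.percentile(P[k][:,2],[50,90,98]).round(4),P[k&(P[...,2]>.158)].mean(0).round(4))"
```

```text
contact_force: [4.2, -1.1, 1.0]
grip_force: 62.4
t: 18.1
tool_pos: [0.5992, -0.1393, 0.1065]
tool_rot: [-2.373, -2.056, 0.001]
contact_force: [-0.0, 0.2, 0.6]
opening: 0.0853
grip_force: 0.0
t: 18.52
tool_pos: [0.5995, -0.1394, 0.2289]
tool_rot: [-2.374, -2.057, 0.0]
contact_force: [1.2, -0.1, 0.1]
opening: 0.0858
grip_force: 0.0
t: 18.93
tool_pos: [0.4778, -0.1393, 0.2276]
tool_rot: [2.374, 2.057, -0.001]
contact_force: [-0.1, -0.6, 0.4]
opening: 0.0854
grip_force: 0.0
t: 19.35
tool_pos: [0.4805, -0.1395, 0.2271]
tool_rot: [-2.374, -2.058, 0.0]
contact_force: [-0.1, 0.3, -0.0]
opening: 0.0854
grip_force: 0.0
knob top z [0.1618 0.163  0.1635] [ 0.604  -0.1368  0.1619]
```

View pics/c9.png

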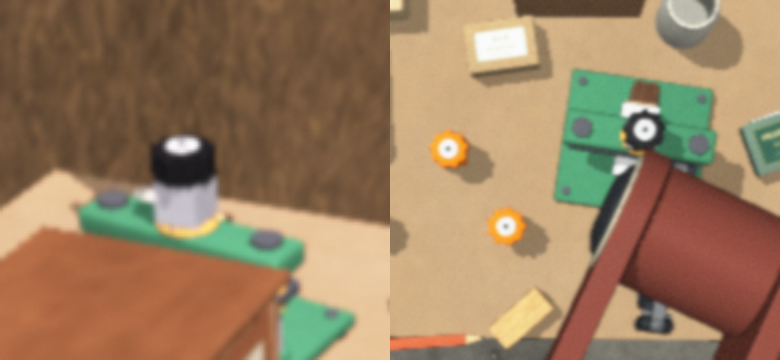

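The knob stands upright and fully home: its top is at 0.163 m (109 + 54 mm). Caul and blank are in place, the bench is undisturbed and the robot is clear.

```bash
python3 -c "
from station import ctrl
print(ctrl.finish_job())"
```

```text
the job is handed in; nothing more can be done
None
```

The knob is fully home on the screw and released, the foot bears on the caul at roughly 40 N (estimated from wrist torque and turn angle), and the job is handed in; the reported TCP sits about 30 mm beyond the real fingertips, so my first grasp closed on top of the knob at about 22 N, without visibly moving it, before I corrected.

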